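Clip the toy box shut

TASK

Put the lid on the box that holds the orange taxi, let it go down fully on the rim, and then snap its four corner clips fully down over the rim so that the seal seats evenly: first one clip and the clip at the opposite corner from it, then the other two. Do not disturb the other toys or the dish on the shelf.

Things in the scene. Friction and masses are not known exactly. Their poses are not given: they have to be found in the camera images.
- box_rim (a point): Centre of the open mouth of the clear toy box, level with its white rim, 90 mm above the shelf. The box stands fast when pushed. z up, x along its short side, y along its long side. Rim 136 (x) by 196 mm (y) outside; mouth 110 by 170 mm, 84 mm deep. Along each long side the rim is turned down 14 mm and ends in a rounded bead; below it the upright wall lies 10 mm inward.
- lid: Loose white lid, plate 136 (x) by 196 (y) by 4 mm, 0.24 to 0.34 kg with its clips; fits either way round. Origin: centre of the flat underside, which lands on the rim: home when it meets box_rim, axes parallel. z up. Below it a grey plug ring 107.6 by 167.6 mm goes 6 mm down into the mouth (1.2 mm play each side), rounded 3 mm to lead in. At the start it lies on the shelf on its plug, clips up.
- lid_grip (a point): Centre of the blue bridge handle on top of the lid, 27 mm above lid, axes as the lid: a bar 70 mm long (y), 14 mm wide (x), 10 mm high, its top 32 mm above the lid's underside, on a leg at each end of 10 mm. Grasp it across its 14 mm width from above.
- taxi: Orange die-cast taxi, 76 x 34 x 30 mm, lying in the box; origin under its centre. It stays in the box.
- truck_mid (a point): Green plastic car carrier truck, 200 x 50 x 62 mm, on the shelf beyond the box; point 30 mm above its underside. Leave alone.
- trailer_mid (a point): Blue plastic boat trailer with a white boat, 125 x 60 x 40 mm, at the right of the shelf; point 18 mm above its underside. Leave alone.
- dish: White ceramic dish, 100 mm across, 30 mm high, on the right of the shelf; origin under its centre. Leave alone.
- clip_a (a joint): Blue clip at the lid's +x +y corner (opposite corner: clip_c), angle in rad: 0 = snapped home, hanging straight down against the rim; 1.57 = level, pointing outward; more = standing up. Swings easily (0.6 N at its end), stays where left; at about 0.35 its hook meets the bead, and pushing inward at the tab with some 8 to 14 N snaps it to 0, where it stays, if the lid is fully down.
- clip_a_tab (a point): Thumb tab of clip_a, on the flap's outer face 22 mm from its hinge. Flap 36 mm wide (lid y), 3 mm thick, reaches 28 mm from the hinge line, which runs along the lid's y at lid x = +68 mm, 2 mm above the lid's underside; flap centred at lid y = +58 mm. Home: outer face upright, 5 mm outside the hinge line, down to 26 mm below the lid's underside.
- clip_b (a joint): Blue clip at the lid's +x -y corner (opposite corner: clip_d), angle in rad: 0 = snapped home, hanging straight down against the rim; 1.57 = level, pointing outward; more = standing up. Swings easily (0.6 N at its end), stays where left; at about 0.35 its hook meets the bead, and pushing inward at the tab with some 8 to 14 N snaps it to 0, where it stays, if the lid is fully down.
- clip_b_tab (a point): Thumb tab of clip_b, on the flap's outer face 22 mm from its hinge. Flap 36 mm wide (lid y), 3 mm thick, reaches 28 mm from the hinge line, which runs along the lid's y at lid x = +68 mm, 2 mm above the lid's underside; flap centred at lid y = -58 mm. Home: outer face upright, 5 mm outside the hinge line, down to 26 mm below the lid's underside.
- clip_c (a joint): Blue clip at the lid's -x -y corner (opposite corner: clip_a), angle in rad: 0 = snapped home, hanging straight down against the rim; 1.57 = level, pointing outward; more = standing up. Swings easily (0.6 N at its end), stays where left; at about 0.35 its hook meets the bead, and pushing inward at the tab with some 8 to 14 N snaps it to 0, where it stays, if the lid is fully down.
- clip_c_tab (a point): Thumb tab of clip_c, on the flap's outer face 22 mm from its hinge. Flap 36 mm wide (lid y), 3 mm thick, reaches 28 mm from the hinge line, which runs along the lid's y at lid x = -68 mm, 2 mm above the lid's underside; flap centred at lid y = -58 mm. Home: outer face upright, 5 mm outside the hinge line, down to 26 mm below the lid's underside.
- clip_d (a joint): Blue clip at the lid's -x +y corner (opposite corner: clip_b), angle in rad: 0 = snapped home, hanging straight down against the rim; 1.57 = level, pointing outward; more = standing up. Swings easily (0.6 N at its end), stays where left; at about 0.35 its hook meets the bead, and pushing inward at the tab with some 8 to 14 N snaps it to 0, where it stays, if the lid is fully down.
- clip_d_tab (a point): Thumb tab of clip_d, on the flap's outer face 22 mm from its hinge. Flap 36 mm wide (lid y), 3 mm thick, reaches 28 mm from the hinge line, which runs along the lid's y at lid x = -68 mm, 2 mm above the lid's underside; flap centred at lid y = +58 mm. Home: outer face upright, 5 mm outside the hinge line, down to 26 mm below the lid's underside.

How it is judged:
By the outcome, as a careful person would: the job done as asked, in the order asked, and still so for the second after the job is handed in, with the robot touching nothing.
It also fails if it takes over 58 s, if anything falls off the work surface, if the arm or the gripper's body presses on something with over 40 N, if the wrist force passes 120 N, or if a joint passes its speed limit or range.

ROBOT

A 6-joint arm with a two-finger parallel gripper is mounted at the origin on the work surface. World frame = base frame: x ahead of the robot, y to its left, z up, the work surface at z = 0. Lengths are in m, angles in rad, forces in N, time in s.
With the tool pointing down it reaches from about 0.25 to 0.725 m from the base axis. Payload 4 kg.
Tool frame: the origin (TCP) lies midway between the tips of the shut fingers; the grasp point (between the pads) lies 19 mm behind it; z points along the fingers, y is the line along which they close (so a half turn about z gives the same grasp; the last joint's range is limited). The gripper opens to 85 mm and grips with 20 to 120 N. Pads are 22 mm wide; open, the fingers measure 114 mm over their backs; the gripper's body (76 mm by 85 mm) begins 54 mm behind the grasp point. The pads swing forward as they close: fully open they stand 13 mm farther back than shut.
Start: joints at [-1.253, 0.241, 0.005, 1.335, 0, 1.571], TCP at [0.156, -0.475, 0.231] pointing down, gripper open.
Joint ranges: [-2.72, 2.72], [-1.05, 1.87], [-1.09, 1.28], [-1.99, 2.15], [-1.42, 1.44], [-3.14, 3.14]. Speed limits (rad/s): [2.79, 2.79, 3.14, 3.14, 3.14, 3.14].

INTERFACE

Orientations are given as a unit quaternion [x, y, z, w].
In Python, from plant import bot, status, vision gives the robot as it stands. The module is installed in compiled form; this text tells all that it offers. Calls block until the motion is done:
- bot.move_to(position, orientation): joint-space move of the TCP to a pose.
- bot.line_to(position, vel=0.15, frame=None, force_limit=None): straight line of the TCP; frame=None keeps the orientation; vel is the mean speed in m/s. With force_limit (N) it stops when the force on the tool has changed by that much, and returns True; else False.
- bot.move_j(angles): joint-space move.
- bot.move_gripper(opening, f_grip=None): opening from 0.0 (shut) to 1.0 (fully open); f_grip is the grip in N (None keeps the last); returns when the fingers have stopped.
- bot.dwell(seconds).
- bot.ik(position, orientation): joint angles nearest the present ones, or None.
- status.get_state(): the state.
- vision.grab_frame(name): name is "side" or "top" or "wrist"; returns (picture, depth): 400x640x3 uint8, blue, green, red; 400x640 float32, m along the optical axis (not along the pixel's ray), 0 where there is no reading.
- vision.get_calibration(name): a dict with "fx", "fy", "cx", "cy" (pixels), "R" (3x3) and "t" (3): a world point X has camera coordinates R X + t. Camera axes: x right, y down, z forward; pixel columns grow to the right and rows downward; lengths in m; the calibration is good to about 2 mm. The wrist camera is an equidistant fisheye: a pixel r from the principal point sees the ray r / f radians off the axis. A picture is of the moment at which its call begins: read the wrist's pose just before it. get_calibration takes no time and is no camera call; for the wrist camera it gives the pose at the moment of the call.
A pose or a line that the arm cannot do raises bot.PlanningError and nothing moves.
- bot.close_job(): hands the job in; it is judged then, once.
The state is a dict: "time_s": time; "joint_positions": joint angles; "qvel": joint speeds; "tau": joint torques, N m; "tool_pos": TCP position; "eef_rot": TCP orientation; "contact_force": force on the tool from outside, world axes, zero at the start; "wrist_torque": the same for the moment, N m; "grip_width": opening from 0.0 (shut) to 1.0 (fully open); "grasp_force": force on a finger pad.
Only numpy, scipy, OpenCV 4.12 (cv2) and the standard library are available. Lean on these libraries where they do the work, as an engineer would, in place of code of your own. Each camera call takes 0.05 s, during which the arm holds its last target. There are 200 camera calls.

## Working session

There is one attempt and no reset: what is moved stays moved. The work goes in short steps, each a Python script; the robot and the scene stay as the last script left them, time stands still between calls to the robot, and variables do not carry over. Pictures are saved under pics/ and viewed, at most 10 in all, crops included, and the job is handed in when it is done.

```bash
mkdir -p pics
python3 - <<'E'
from plant import bot,status,vision
import cv2,numpy as np
for n in("top","side"):
    p,d=vision.grab_frame(n);cv2.imwrite(f"pics/{n}0.png",p);np.save(f"{n}0.npy",d)
    c=vision.get_calibration(n);print(n,{k:np.round(v,4).tolist() for k,v in c.items()})
s=status.get_state();print(s['time_s'],s['tool_pos'],s['eef_rot'],s['contact_force'])
E
```

```text
top {'fx': 374.6469, 'fy': 374.6469, 'cx': 319.2334, 'cy': 197.6265, 'R': [[-0.0246, -0.9995, -0.0216], [-0.9892, 0.0275, -0.1439], [0.1445, 0.0178, -0.9893]], 't': [-0.0809, 0.6072, 1.0571]}
side {'fx': 497.5329, 'fy': 497.5329, 'cx': 313.2709, 'cy': 196.6675, 'R': [[-0.8625, -0.5061, -0.0036], [-0.335, 0.5762, -0.7455], [0.3794, -0.6417, -0.6665]], 't': [0.4687, 0.3044, 1.2714]}
0.1 [ 0.15605385 -0.47442274  0.23050938] [ 9.87401647e-01  1.58231212e-01 -1.53243211e-04 -9.21192804e-04] [ 0.39695367  0.06974921 -0.03838248]
```

View pics/top0.png

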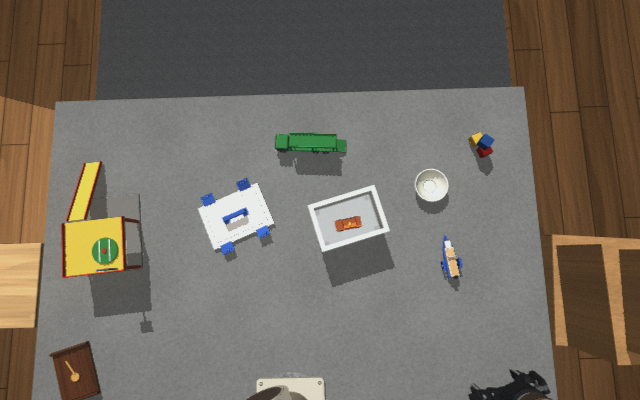

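View pics/side0.png

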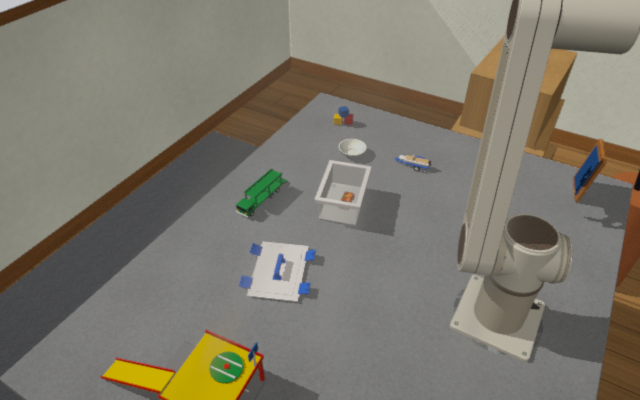

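Top view: lid centre at (236,216), with its blue handle there and clips at (208,200), (243,185), (263,232) and (227,248). The box mouth is centred at (348,218), taxi at (348,224). The truck is at (310,143), dish at (431,186) and trailer at (451,258). The side view shows the lid at (279,270) and the box rim at (345,183).

```bash
cat > h.py <<'E'
import numpy as np,cv2
from plant import bot,status,vision
from scipy.spatial.transform import Rotation as Ro
def cloud(d,c,wrist=False):
    v,u=np.mgrid[:d.shape[0],:d.shape[1]]
    x=(u-c['cx'])/c['fx'];y=(v-c['cy'])/c['fy']
    if wrist:
        r=np.hypot(x,y)+1e-9;k=np.tan(np.minimum(r,1.4))/r;x=x*k;y=y*k
    P=np.stack([x*d,y*d,d],-1)
    return (P-c['t'])@np.array(c['R'])
def rect(P):
    r=cv2.minAreaRect((P[:,:2]*1000).astype(np.float32))
    (x,y),(w,h),a=r
    if w>h: a+=90; w,h=h,w   # a: direction of short axis... 
    return np.round([x,y,w,h,a],1)   # a=angle of short side x-axis (deg)
def down(yaw): # tool down, tool y (closing) along world angle yaw
    return (Ro.from_matrix(np.array([[np.sin(yaw),np.cos(yaw),0],[-np.cos(yaw),np.sin(yaw),0],[0,0,-1]]).T.T)).as_quat()
E
python3 - <<'E'
from h import *
print(Ro.from_quat(down(0.3)).as_matrix().round(2))
for n in("top","side"):
    p=cv2.imread(f"pics/{n}0.png").astype(int);d=np.load(f"{n}0.npy");c=vision.get_calibration(n)
    W=cloud(d,c);B,G,R=[p[...,i] for i in range(3)]
    x,y,z=[W[...,i] for i in range(3)]
    ok=(d>0)
    tab=ok&(abs(x-.45)<.1)&(y<-.02)&(y>-.0) 
    print(n,'table z',np.median(z[ok&(x>.3)&(x<.6)&(abs(z)<.02)]))
    white=(p.min(-1)>150)&ok
    rim=ok&(z>.075)&(z<.105)&(x>.25)&(x<.7)&(y>-.25)&(y<.12)&(abs(R-B)<40)
    lid=white&(z>-.005)&(z<.03)&(x>.25)&(x<.7)&(y>.08)&(y<.4)
    blue=(B-R>60)&ok&(x>.25)&(x<.7)&(y>.08)&(y<.4)
    for nm,m in(('rim',rim),('lid',lid)):
        k,l,s,_=cv2.connectedComponentsWithStats(m.astype(np.uint8));i=1+s[1:,4].argmax();m=l==i
        print(nm,m.sum(),rect(W[m]),np.median(z[m]))
    k,l,s,ce=cv2.connectedComponentsWithStats(blue.astype(np.uint8))
    for i in range(1,k):
        if s[i,4]>15: print('blue',ce[i].round(),s[i,4],rect(W[l==i]),np.percentile(z[l==i],[10,50,90]).round(3))
E
```

```text
Traceback (most recent call last):
  File "h.py", line 17, in down
    return (Ro.from_matrix(np.array([[np.sin(yaw),np.cos(yaw),0],[-np.cos(yaw),np.sin(yaw),0],[0,0,-1]]).T.T)).as_quat()
            ~~~~~~~~~~~~~~^^^^^^^^^^^^^^^^^^^^^^^^^^^^^^^^^^^^^^^^^^^^^^^^^^^^^^^^^^^^^^^^^^^^^^^^^^^^^^^^^^^
  File "scipy/spatial/transform/_rotation.pyx", line 1143, in scipy.spatial.transform._rotation.Rotation.from_matrix
ValueError: Non-positive determinant (left-handed or null coordinate frame) in rotation matrix 0: [[ 0.29552021  0.95533649  0.        ]
 [-0.95533649  0.29552021  0.        ]
 [ 0.          0.         -1.        ]].
```

```bash
python3 - <<'E'
s=open('h.py').read()
i=s.index('    return (Ro.from');s=s[:i]+"    s,c=np.sin(yaw),np.cos(yaw)\n    return Ro.from_matrix([[-s,c,0],[c,s,0],[0,0,-1]]).as_quat()\n"
open('h.py','w').write(s)
E
python3 - <<'E'
from h import *
for n in("top","side"):
    p=cv2.imread(f"pics/{n}0.png").astype(int);d=np.load(f"{n}0.npy");c=vision.get_calibration(n)
    W=cloud(d,c);B,G,R=[p[...,i] for i in range(3)]
    x,y,z=[W[...,i] for i in range(3)]
    ok=(d>0)
    print(n,'table z',np.median(z[ok&(x>.3)&(x<.6)&(abs(z)<.02)]))
    white=(p.min(-1)>150)&ok
    rim=ok&(z>.075)&(z<.105)&(x>.25)&(x<.7)&(y>-.25)&(y<.12)&(abs(R-B)<40)
    lid=white&(z>-.005)&(z<.03)&(x>.25)&(x<.7)&(y>.08)&(y<.4)
    blue=(B-R>60)&ok&(x>.25)&(x<.7)&(y>.08)&(y<.4)
    for nm,m in(('rim',rim),('lid',lid)):
        k,l,s,_=cv2.connectedComponentsWithStats(m.astype(np.uint8));i=1+s[1:,4].argmax();m=l==i
        print(nm,m.sum(),rect(W[m]),np.median(z[m]))
    k,l,s,ce=cv2.connectedComponentsWithStats(blue.astype(np.uint8))
    for i in range(1,k):
        if s[i,4]>15: print('blue',ce[i].round(),s[i,4],rect(W[l==i]),np.percentile(z[l==i],[10,50,90]).round(3))
E
```

```text
top table z 0.0002913743778928858
rim 822 [ 539.5 -175.2  136.1  192.    15.8] 0.08989636268561321
lid 2486 [562.8 160.8 141.3 202.   22.5] 0.010865736108362396
blue [243. 184.] 111 [659.6 135.4  33.2  35.3  20.7] [0.013 0.018 0.024]
blue [208. 199.] 121 [615.5 245.3  34.7  41.2  20.1] [0.011 0.015 0.018]
blue [235. 215.] 142 [563.2 158.5  24.3  77.9  22.5] [0.013 0.037 0.04 ]
blue [259. 232.] 38 [508.7  87.7  15.4  27.8  92.4] [0.009 0.015 0.023]
blue [227. 247.] 117 [466.5 184.7  29.7  41.9  21.1] [0.012 0.016 0.02 ]
side table z 0.0014841466922160909
rim 651 [ 536.7 -171.5  136.9  194.1   15.5] 0.09019899152088105
lid 2136 [562.6 157.8 143.  202.8  22. ] 0.011697382301593359
blue [255. 249.] 76 [655.4 137.7  24.4  35.7  26.2] [0.015 0.019 0.026]
blue [277. 267.] 112 [557.6 162.3  18.5  72.6  16.4] [0.015 0.037 0.041]
blue [309. 257.] 40 [507.1  88.7  16.5  27.2  90.2] [0.013 0.018 0.025]
blue [245. 281.] 90 [612.9 241.9  26.6  36.8  22.7] [0.012 0.016 0.019]
blue [304. 288.] 115 [465.4 182.3  28.6  37.   24.2] [0.013 0.017 0.022]
```

```bash
cat >> h.py <<'E'
def look(tag):
    c=vision.get_calibration("wrist");p,d=vision.grab_frame("wrist")
    cv2.imwrite(f"pics/{tag}.png",p);np.save(f"{tag}.npy",d)
    W=cloud(d,c,True);np.save(tag+"W.npy",W)
    return p.astype(int),d,W,c
def big(m):
    k,l,s,_=cv2.connectedComponentsWithStats(m.astype(np.uint8));return l==1+s[1:,4].argmax()
E
python3 - <<'E'
from h import *
bot.move_to([.50,-.16,.30],down(np.radians(15.7)))
s=status.get_state();print(s['time_s'],s['tool_pos'],s['joint_positions'])
p,d,W,c=look("wbox")
x,y,z=[W[...,i] for i in range(3)]
m=big((d>0)&(z>.08)&(z<.1)&(abs(x-.538)<.16)&(abs(y+.173)<.16)&(p.max(-1)-p.min(-1)<40))
print('rim',m.sum(),rect(W[m]),np.median(z[m]),'cam',(-np.array(c['R']).T@c['t']).round(3))
bot.move_to([.53,.15,.22],down(np.radians(22)))
s=status.get_state();print(s['time_s'],s['tool_pos'],s['joint_positions'],s['contact_force'])
p,d,W,c=look("wlid")
x,y,z=[W[...,i] for i in range(3)]
m=big((d>0)&(z>.0)&(z<.03)&(p.min(-1)>140)&(abs(x-.56)<.16)&(abs(y-.16)<.16))
print('lid',m.sum(),rect(W[m]),np.median(z[m]))
bl=(d>0)&(p[...,0]-p[...,2]>60)&(z<.08)
k,l,s,ce=cv2.connectedComponentsWithStats(bl.astype(np.uint8))
for i in range(1,k):
    if s[i,4]>40: print('blue',ce[i].round(),s[i,4],rect(W[l==i]),np.percentile(z[l==i],[10,50,90]).round(3))
cv2.imwrite("pics/w2.png",np.vstack([cv2.imread("pics/wbox.png")[::1],cv2.imread("pics/wlid.png")])[::1])
a=cv2.resize(cv2.imread("pics/wbox.png"),(400,250));b=cv2.resize(cv2.imread("pics/wlid.png"),(400,250));cv2.imwrite("pics/w2.png",np.hstack([a,b]))
E
```

```text
1.825 [ 0.49954473 -0.16082974  0.29981404] [-3.11258650e-01  2.74346886e-01  2.26222810e-01  1.52311528e+00
 -3.70982145e-04  9.87187228e-01]
rim 5786 [ 540.8 -175.6  137.2  197.    15.7] 0.09003681376044473 cam [ 0.48  -0.086  0.443]
3.1 [0.53045243 0.14895423 0.22041525] [ 2.74048663e-01  3.46134532e-01  1.21389260e-01  1.34538256e+00
 -5.31367456e-04  1.46241178e+00] [ 0.93898279  0.01661695 -0.37594942]
lid 16902 [569.7 155.6 152.8 213.   22.6] 0.011109035217656688
blue [275. 122.] 870 [466.  182.   33.6  36.9  21. ] [0.013 0.016 0.02 ]
blue [415. 122.] 787 [617.6 244.2  36.5  37.8  23.4] [0.013 0.015 0.018]
blue [346. 171.] 1015 [562.5 159.6  22.   77.2  22.6] [0.013 0.037 0.039]
blue [408. 217.] 645 [661.  137.9  35.7  36.7 112.2] [0.013 0.018 0.023]
blue [280. 219.] 698 [512.7  71.4  31.1  47.1  20.5] [0.013 0.018 0.023]
blue [  8. 354.] 381 [ -86.7 -614.6   13.7   93.8    9.6] [0.027 0.049 0.072]
```

View pics/w2.png

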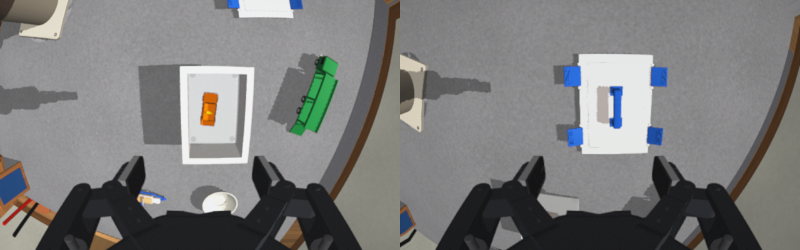

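The left view shows the box mouth with the taxi inside, the truck well clear on its far side. The right shows the lid, with all four clips about level and the handle at full-frame (346,171). The measurements agree to about 2 mm, so I'll grasp.

Run:
```python
from h import *
q=down(np.radians(22.5))
bot.move_to([.563,.1595,.10],q)
print(bot.line_to([.563,.1595,.016],vel=.08,force_limit=10))
s=status.get_state();print(s['tool_pos'])
bot.move_gripper(0.0,60)
s=status.get_state();print(s['tool_pos'],s['grip_width'],s['grasp_force'],s['contact_force'])
bot.line_to([.563,.1595,.20],vel=.12)
s=status.get_state();print(s['time_s'],s['tool_pos'],s['grip_width'],s['contact_force'],s['wrist_torque'])
p,d,W,c=look("wheld")
R=Ro.from_quat(s['eef_rot']).as_matrix()
L=(W-s['tool_pos'])@R   # tool frame
bl=(d>0)&(p[...,0]-p[...,2]>60)&(abs(L[...,2])<.08)
k,l,st,ce=cv2.connectedComponentsWithStats(bl.astype(np.uint8))
for i in range(1,k):
    if st[i,4]>40: print('blue',ce[i].round(),st[i,4],rect(L[l==i]),np.percentile(L[l==i][:,2],[10,50,90]).round(3))
wh=big((d>0)&(p.min(-1)>140)&(L[...,2]>0)&(L[...,2]<.03));print('plate',rect(L[wh]),np.linalg.lstsq(np.c_[L[wh][:,:2],np.ones(wh.sum())],L[wh][:,2],rcond=None)[0])
```

```text
False
[0.56357931 0.15966026 0.01665549]
[0.56300788 0.15951032 0.01621704] 0.1477402065437109 58.958730697631836 [0.2222327  0.17773413 2.40395754]
7.2583 [0.56249356 0.15936269 0.1990555 ] 0.14875902474291236 [-0.36794756 -0.43609922 -2.63209085] [ 0.02910381 -0.02528703 -0.03105568]
blue [163. 146.] 3919 [ 58.3 -78.   31.3  36.4  90.6] [-0.004  0.     0.003]
blue [472. 146.] 3691 [58.4 80.6 30.8 35.9 90.2] [-0.001  0.001  0.003]
blue [318. 246.] 4829 [-7.6  2.  23.3 93.9 89. ] [-0.022 -0.021  0.003]
blue [212. 329.] 119 [-27.9 -50.8   6.3  80.9 117.5] [-0.065  0.002  0.004]
blue [423. 329.] 96 [-27.5  52.9   5.9  81.1  62.3] [-0.055  0.002  0.004]
plate [ 35.    1.1 126.9 139.4   0.3] [ 0.00530002 -0.00055057  0.00493992]
```

View pics/wheld.png

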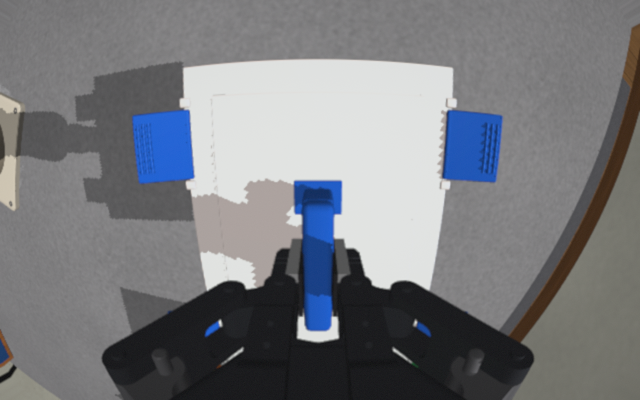

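The lid is held square: the clips sit at (163,146) and (472,146), symmetric about the handle. I'll move it over the box and lower it.

Run:
```python
from h import *
q=down(np.radians(15.7)); X,Y=.540,-.1752
bot.line_to([.52,.0,.20],vel=.25,frame=q)
bot.line_to([X,Y,.20],vel=.25)
bot.line_to([X,Y,.125],vel=.12)
print(status.get_state()['time_s'])
print(bot.line_to([X,Y,.094],vel=.04,force_limit=12))
s=status.get_state();print(s['time_s'],s['tool_pos'],s['contact_force'],s['wrist_torque'])
for n in ("top","side"):
    p,d=vision.grab_frame(n);cv2.imwrite(f"pics/{n}1.png",p);np.save(n+"1.npy",d)
a=cv2.resize(cv2.imread("pics/top1.png")[150:300,270:430],(480,450),interpolation=2)
b=cv2.resize(cv2.imread("pics/side1.png")[130:255,270:400],(468,450),interpolation=2)[:,:300]
cv2.imwrite("pics/p1.png",np.hstack([a,b]))
```

```text
9.75
True
10.3667 [ 0.53965266 -0.17515408  0.10020623] [ 0.18469661 -0.12267925  4.00576539] [0.08592247 0.15388338 0.02166296]
```

View pics/p1.png

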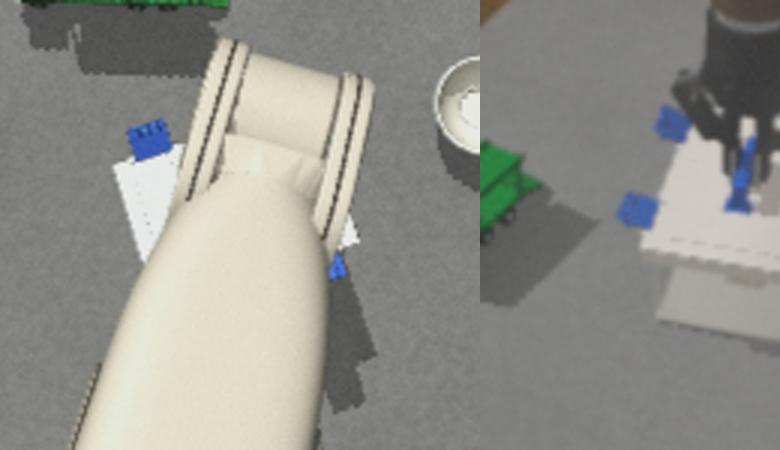

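Contact came at TCP z = 0.100, as predicted for a seated lid, and the pictures show the plate lying over the rim. I'll release it and measure the plate level from above.

Run:
```python
from h import *
X,Y=.540,-.1752
bot.move_gripper(.6)
bot.line_to([X,Y,.16],vel=.15)
bot.line_to([X-.04,Y+.02,.27],vel=.25)
bot.move_gripper(0.)
s=status.get_state();print(s['time_s'],s['contact_force'])
p,d,W,c=look("wlid2")
x,y,z=[W[...,i] for i in range(3)]
m=big((d>0)&(z>.08)&(z<.11)&(p.min(-1)>140)&(abs(x-.54)<.16)&(abs(y+.17)<.16))
A=np.c_[W[m][:,:2]-[X,Y],np.ones(m.sum())]
print('plate',rect(W[m]),'plane',np.linalg.lstsq(A,z[m],rcond=None)[0])
bl=(d>0)&(p[...,0]-p[...,2]>60)&(abs(z-.1)<.05)&(abs(x-.54)<.2)&(abs(y+.17)<.2)
k,l,st,ce=cv2.connectedComponentsWithStats(bl.astype(np.uint8))
for i in range(1,k):
    if st[i,4]>40: print('blue',ce[i].round(),st[i,4],rect(W[l==i]),np.percentile(z[l==i],[2,50,98]).round(3))
```

```text
12.6333 [ 0.04868805 -0.59560719 -0.52634535]
plate [ 540.9 -174.8  140.2  196.3   15.7] plane [ 0.00030829 -0.00125482  0.09510048]
blue [273. 150.] 1024 [ 448.6 -139.6   29.9   36.4   17.4] [0.096 0.1   0.105]
blue [424. 151.] 903 [601.9 -96.5  30.5  35.6  15.9] [0.096 0.099 0.103]
blue [350. 203.] 1190 [ 541.7 -177.6   23.6   84.7   15.9] [0.095 0.121 0.123]
blue [277. 252.] 687 [ 481.  -250.9   28.3   36.5   15. ] [0.096 0.102 0.108]
blue [413. 251.] 684 [ 631.5 -208.7   28.3   35.7   15.8] [0.096 0.102 0.108]
```

The lid is level and down: plane z = 0.095 with no tilt. I'll press the handle lightly, then do clip a.

```bash
cat >> h.py <<'E'
C=np.array([.5407,-.1744]);yaw=np.radians(15.7);Q=down(yaw)
M=np.array([[np.cos(yaw),-np.sin(yaw)],[np.sin(yaw),np.cos(yaw)]])
def P(r,ly,z): return [*(C+M@[r,ly]),z]
def clip(sx,sy,lim=24):
    ly=sy*.058
    bot.move_to(P(sx*.1,ly,.15),Q)
    a=bot.line_to(P(sx*.1,ly,.064),vel=.09,force_limit=12)
    s=status.get_state();print('down',a,(M.T@(s['tool_pos'][:2]-C)).round(4),s['tool_pos'][2].round(4),s['contact_force'].round(1))
    if a: return
    bot.dwell(.1)
    b=bot.line_to(P(sx*.078,ly,.066),vel=.03,force_limit=lim)
    s=status.get_state();print('in',b,(M.T@(s['tool_pos'][:2]-C)).round(4),s['tool_pos'][2].round(4),(M.T@s['contact_force'][:2]).round(1))
    bot.line_to(P(sx*.112,ly,.066),vel=.1)
    bot.line_to(P(sx*.112,ly,.15),vel=.2)
    print(status.get_state()['time_s'])
E
python3 - <<'E'
from h import *
bot.move_to(P(0,0,.14),Q)
print(bot.line_to(P(0,0,.118),vel=.04,force_limit=15),status.get_state()['tool_pos'])
bot.line_to(P(0,0,.15),vel=.15)
clip(1,1)
p,d,W,c=look("wa")
cv2.imwrite("pics/wa2.png",cv2.resize(p[:,:].astype(np.uint8),(800,500)))
E
```

```text
True [ 0.54101454 -0.17444453  0.12207804]
down False [0.1004 0.0578] 0.0646 [0.1 0.2 0.1]
in False [0.0838 0.0576] 0.0678 [13.4  0.3]
17.8083
```

View pics/wa2.png

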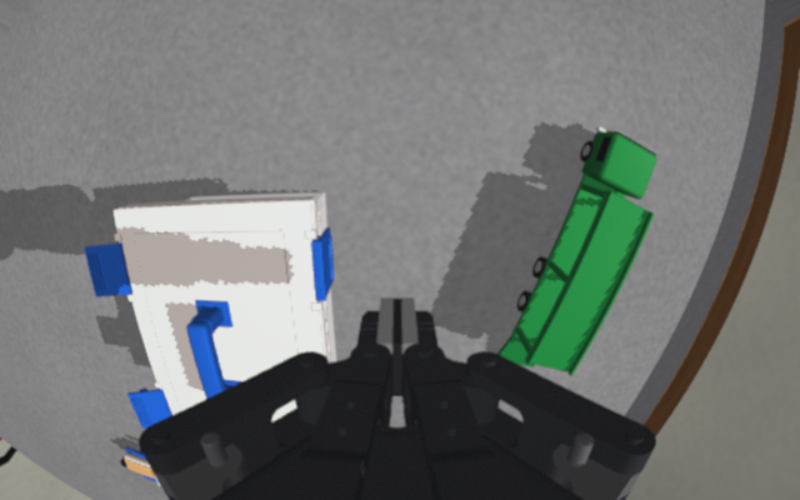

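The picture shows clip a at (323,265) hanging down beside the rim. I can't tell by eye whether it is at 0, so I'll use the depth data.

Run:
```python
from h import *
p=cv2.imread("pics/wa.png").astype(int);W=np.load("waW.npy")
L=(W[...,:2]-C)@M;z=W[...,2]
m=(p[...,0]-p[...,2]>50)&(abs(L[...,0]-.08)<.03)&(abs(L[...,1]-.058)<.025)
for a in np.arange(.056,.1,.004):
    k=m&(z>=a)&(z<a+.004)
    if k.sum()>5: print(round(a,3),k.sum(),(np.percentile(L[k][:,0],[10,50,90])*1e3).round(1))
w=(p.min(-1)>140)&(abs(z-.095)<.004)&(abs(L[...,0])<.09)
print((np.percentile(L[w][:,0],[99,99.9])*1e3).round(1))
# finger half thickness: black pixels near tip
s=status.get_state();T=(W-s['tool_pos'])@Ro.from_quat(s['eef_rot']).as_matrix()
f=(T[...,2]>-.012)&(T[...,2]<.003)&(abs(T[...,1])<.05)&(abs(T[...,0])<.03)
print(f.sum(),(np.percentile(T[f],[1,50,99],axis=0)*1e3).round(1))
```

```text
0.064 23 [71.4 71.9 72.1]
0.068 29 [70.7 72.  72.2]
0.072 84 [70.8 71.6 72.3]
0.076 57 [70.8 71.  71.7]
0.08 52 [70.8 71.  71.7]
0.084 53 [70.8 71.1 71.5]
0.088 49 [70.7 71.1 71.3]
0.092 405 [66.2 68.7 71. ]
0.096 19 [67.2 68.6 69.8]
[65.3 67.7]
230 [[  7.  -10.7 -11.9]
 [ 11.4   1.8  -9.4]
 [ 12.2  13.8  -5.5]]
```

Clip a's outer face is upright, with r between 71 and 72 mm over its full height, so it is home. Next is the opposite one (c), then b and d.

```bash
sed -i 's/sx\*.078/sx*.077/' h.py
cat >> h.py <<'E'
def check(tag,cl):
    p,d,W,c=look(tag);L=(W[...,:2]-C)@M;z=W[...,2]
    for sx,sy in cl:
        m=(p[...,0]-p[...,2]>50)&(abs(L[...,0]-sx*.08)<.03)&(abs(L[...,1]-sy*.058)<.025)
        print(sx,sy,[(round(a,3),int(k.sum()),(np.median(L[k][:,0])*1e3).round(1)) for a in np.arange(.06,.112,.008) for k in [m&(z>=a)&(z<a+.008)] if k.sum()>5])
E
python3 - <<'E'
from h import *
bot.line_to(P(.06,.03,.15),vel=.3)
clip(-1,-1)
bot.line_to(P(-.125,-.11,.16),vel=.2)
check("wc",[(-1,-1)])
bot.line_to(P(-.08,-.058,.16),vel=.3)
cv2.imwrite("pics/wc2.png",cv2.imread("pics/wc.png"))
print(status.get_state()['time_s'])
E
```

```text
down False [-0.0995 -0.0583] 0.0645 [-0.3 -0.1  0.2]
in True [-0.0879 -0.0568] 0.0634 [-0.6 -1.4]
21.8167
-1 -1 [(np.float64(0.068), 113, np.float64(-72.7)), (np.float64(0.076), 88, np.float64(-72.3)), (np.float64(0.084), 82, np.float64(-72.4)), (np.float64(0.092), 471, np.float64(-69.9))]
22.675
```

View pics/wc2.png

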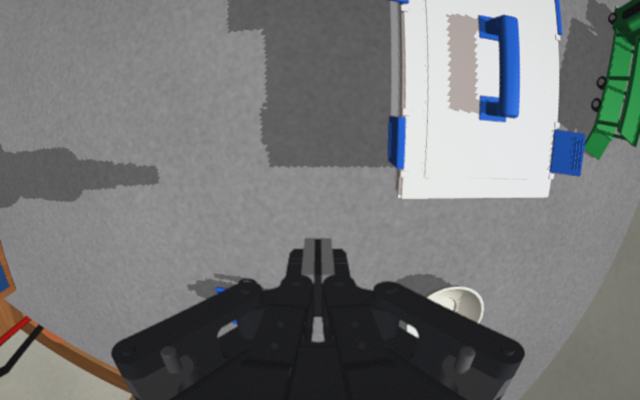

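Clip c at (397,142) is flush and upright (face at −72.5 mm, constant with height), so it is home; b is still level at (567,152). Next are b and d.

Run:
```python
from h import *
clip(1,-1,30)
bot.line_to(P(.125,-.11,.16),vel=.2)
check("wb",[(1,-1)])
bot.line_to(P(.06,-.03,.16),vel=.3)
clip(-1,1,30)
bot.line_to(P(-.13,-.02,.2),vel=.2)
check("wd",[(-1,1),(-1,-1)])
bot.line_to(P(-.05,-.06,.30),vel=.25)
check("wall",[(1,1),(1,-1),(-1,1),(-1,-1)])
print(status.get_state()['time_s'])
a=[cv2.resize(cv2.imread(f"pics/{n}.png"),(400,250)) for n in("wb","wd","wall")]
cv2.imwrite("pics/f.png",np.vstack([np.hstack(a[:2]),np.hstack([a[2],a[2]*0])]))
```

```text
down False [ 0.1001 -0.0582] 0.0646 [-0.4  0.1  0.3]
in False [ 0.0845 -0.0583] 0.0678 [17.3 -0.9]
26.6167
1 -1 [(np.float64(0.06), 22, np.float64(73.0)), (np.float64(0.068), 134, np.float64(72.8)), (np.float64(0.076), 137, np.float64(72.4)), (np.float64(0.084), 137, np.float64(72.4)), (np.float64(0.092), 458, np.float64(70.0))]
down False [-0.0998  0.0578] 0.0643 [-0.6  0.2 -0.3]
in False [-0.0879  0.0595] 0.0637 [-24.4  -2. ]
31.5667
-1 1 [(np.float64(0.068), 77, np.float64(-73.8)), (np.float64(0.076), 64, np.float64(-73.3)), (np.float64(0.084), 68, np.float64(-73.4)), (np.float64(0.092), 336, np.float64(-70.9))]
-1 -1 [(np.float64(0.06), 6, np.float64(-73.8)), (np.float64(0.068), 58, np.float64(-73.8)), (np.float64(0.076), 71, np.float64(-73.5)), (np.float64(0.084), 57, np.float64(-73.3)), (np.float64(0.092), 254, np.float64(-70.9))]
1 1 [(np.float64(0.092), 135, np.float64(69.8))]
1 -1 [(np.float64(0.092), 118, np.float64(69.3))]
-1 1 [(np.float64(0.092), 170, np.float64(-70.1))]
-1 -1 [(np.float64(0.092), 164, np.float64(-70.8))]
32.975
```

View pics/f.png

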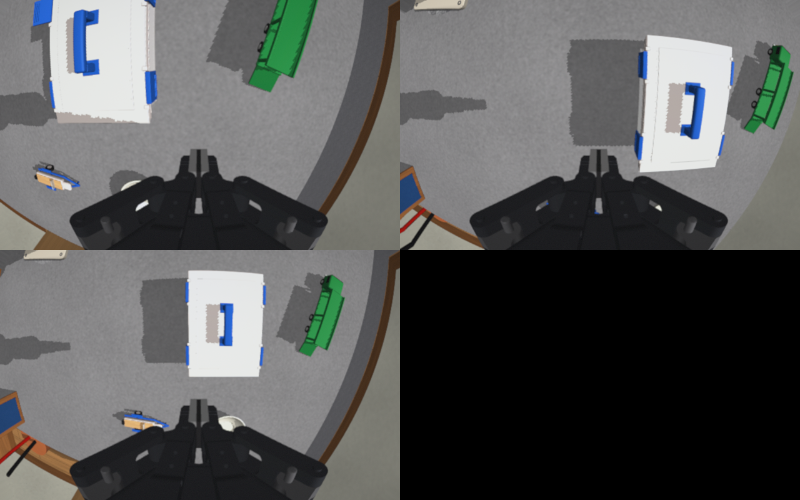

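All four clips hang upright against the rim: the faces keep a constant offset with height, and the last view shows them flush at (189,291), (265,293), (188,355) and (261,355). The other toys and the dish haven't been touched, so I'm handing in.

```bash
python3 -c "
from h import *
bot.dwell(.3);print(bot.close_job())"
```

```text
the job is handed in; nothing more can be done
None
```

The lid is level and fully down on the taxi's box, all four clips are snapped home in the order a, c, b, d, the arm did not touch the other toys or the dish, and the job was handed in at about 33 s (limit 58 s).

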